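Close the coffee capsule caddy with its dovetailed lid

ROBOT

A 6-joint arm with a two-finger parallel gripper is mounted at the origin on a cart in front of the work surface, level with it; the furniture and walls round the work are solid. World frame = base frame: x ahead of the robot, y to its left, z up, the work surface at z = 0. Lengths are in mm, angles in rad, forces in N, time in s.
With the tool pointing down it reaches from about 300 to 950 mm from the base axis. Payload 3.1 kg.
Tool frame: the origin (TCP) lies between the finger pads; the fingertips stand 22 mm ahead of it and the grasp point (between the pads) lies 3 mm ahead of it; z points along the fingers, y is the line along which they close (so a half turn about z gives the same grasp; the last joint's range is limited). The gripper opens to 85 mm and grips with 20 to 120 N. Pads are 22 mm wide; open, the fingers measure 114 mm over their backs; the gripper's body (76 mm by 85 mm) begins 54 mm behind the grasp point. The pads swing forward as they close: fully open they stand 13 mm farther back than shut.
Start: joints at [1.097, 0.308, 1.634, -0, 1.2, -0.07], TCP at [245.598, 574.729, 253.272] pointing down, gripper open.
Joint ranges: [-3.06, 3.06], [-0.79, 1.96], [0.05, 2.63], [-1.19, 4.34], [0.05, 2.64], [-2.94, 2.94]. Speed limits (rad/s): [2.79, 2.79, 3.14, 3.14, 3.14, 3.14].

INTERFACE

Orientations are given as [roll, pitch, yaw] about the fixed x, y, z axes, in that order (R = Rz(yaw) Ry(pitch) Rx(roll)).
In Python, from cell import bot, optics gives the robot as it stands.
- The arm moves only by the shell command python3 -m jog 'ROWS' [OPENING] [FORCE]. ROWS is JSON, a list of rows, each a list of 6 numbers: the shift along the tool's x, y, z in units of 50 mm (1.0 is 50 mm), then the turn, a rotation vector about the tool's x, y, z in units of 5 degrees (1.0 is 5 degrees). A call has 1 to 5 rows; each row is the pose to reach, as a shift and turn from the pose commanded when the call began, along the tool's axes at that moment; what a row does not reach only later rows make up. A row lasts 1/10 s, in which the tool goes at most 50 mm and 8.59 degrees, less where a joint would pass 70% of its speed; a pose out of reach is approached as far as the arm can. A call with a gripper value outside its range is refused whole. OPENING is the finger opening in mm, from 0 to 85.4, set as the call begins (- or left out, the last holds). The fingers move at their own pace and stop on an object; FORCE is the grip in N (left out, the last holds). Time passes only in rows, so rows that repeat a pose let the fingers close. It gives the time, the measured TCP pose, the force, the opening and the grip force at its end, in the units of the state.
- bot.state(): the state, without advancing time (a new reading comes with each control period).
- optics.capture(name): name is "side" or "top"; returns the picture (384x512x3 uint8, red, green, blue); there is no depth.
- optics.camera_info(name): a dict with "intrinsics" (3x3 intrinsics, pixels), "k1" (the pictures are not rectified: a ray, as slopes to the right and down, at radius r is drawn at 1 + k1 r^2 times it, then the intrinsics apply), "origin" and "rotation" of the camera in the world. Camera axes: x right, y up, looking along -z (the intrinsics and any distortion apply to the point x, -y, -z); pixel columns grow to the right and rows downward; lengths in mm; the calibration is good to about 2 mm. A picture is of the moment at which its call begins. camera_info takes no time and is no camera call.
- bot.close_job(): hands the job in; it is judged then, once.
Trained networks look in the newest picture that a camera, given by its name, has taken for a name from the list of things; names that differ only in an ending like _2 or _b are one class to them, and where a whole thing is asked for, a point or a joint stands for the part that bears it (a point fixed in the world has none). Each returns a list of dicts, best first, with "confidence" (0 to 1); they miss things now and then, are a little off and sometimes report something else, mostly with a low value. They report only what shows in the picture. A call takes as long as a camera call.
- optics.spot_in(camera, label): "at" ([x, y, z] in mm, in world coordinates, good to about 4 mm: the middle of the surface that is visible of it).
- optics.regions_of(camera, label): "mask" (384x512 bool, what is visible of it).
- optics.mark_of(camera, label): "at" ([x, y, z] in mm, in world coordinates, good to about 4 mm: a listed point, or the origin of a listed thing).
The state is a dict: "time": time; "qpos": joint angles; "qd": joint speeds; "effort": joint torques, N m; "ee_pos": TCP position; "eef_rot": TCP orientation; "force": force on the tool from outside, world axes, zero at the start; "wrist_torque": the same for the moment, N m; "finger_gap": opening from 0.0 (shut) to 1.0 (fully open); "grip_force": force on a finger pad.
Only numpy, scipy, OpenCV 4.12 (cv2) and the standard library are available. Lean on these libraries where they do the work, as an engineer would, in place of code of your own. Each camera call takes 0.05 s, during which the arm holds its last target. There are 200 camera calls.

TASK

Close the wooden capsule caddy: pick up its lid by the black bar, start the lid's narrow end into the open, wide end of the dovetail way, and slide it along, lying flat on the ledge, until it wedges tight and stays tight when let go. How far in it binds differs from time to time, so go by feel and do not force it: a firm hand push is enough, and a heavy shove would split the wood. Leave the things around it alone.

Things in the scene. Friction and masses are not known exactly. Their poses are not given: they have to be found in the camera images.
- caddy: Dark wooden capsule caddy, fixed, 144 (x) x 108 (y) x 52 mm high, two capsules in its pocket. Origin: centre of its underside. The lid is pushed in along its +x. Ledge to slide on: 40 mm above the origin. Along both sides of the ledge stand 12 mm high rails (nothing higher), flanks leaning inward 25 degrees, so the lid cannot be lowered in from above. No end stop.
- way_mouth (a point): Middle of the open, wide end of the way, at ledge height, 72 mm behind (-x of) the caddy's origin. Between the feet of the flanks the way is about 86 mm wide here and narrows evenly to 74 mm at the far end, 144 mm on (2.5 degrees each side). Axes as the caddy's.
- brass_rail (a point): Nominal top middle of the brass rail on the caddy's -y side (the +y rail is fixed wood). This rail is on stiff springs and gives sideways, about 50 N per mm; each time it is set anew, from 2 mm outward to 2 mm inward, hard to see, which shifts the place where the lid binds: somewhere in a stretch of about 46 mm along the way.
- lid: Loose light-wood wedge lid, 140 (x) x 12 mm thick, 0.12 to 0.21 kg. Underneath 74 mm wide at its +x end, which goes in first, and 86 mm at -x; its sides lean inward going up. Origin: centre of its underside. Home: axes along the caddy's, origin 40 mm above the caddy's and from 26 mm short of to 30 mm beyond it along +x. On its top, over the origin, a black bar to grip.
- lid_grip (a point): Point to grip on the lid's black bar, 34 mm above the lid's origin. The bar is 16 mm thick along x, 44 mm long along y, and stands from 12 to 38 mm above the lid's underside. Axes as the lid's.
- lid_nose (a point): Middle of the lid's narrow front end, underside, 70 mm along +x from the lid's origin. It slides freely (1 N) until it binds; then the push needed rises by 2 to 3 N per mm. A push of 12 to 15 N along +x wedges it well, under 10 N is too loose, above 18 N the wood may split. Let the lid lie freely on the ledge for the final push: held up or tilted it binds wrongly.
- pepper_mill: Bystander to leave alone: brown wooden pepper mill, 58 mm wide, 150 mm high. Origin: centre of its underside.
- herb_jar: Bystander to leave alone: glass herb jar with a green cap, 46 mm wide, 106 mm high. Origin: centre of its underside.
- tea_box: Bystander to leave alone: black tea box, 69 x 122 x 132 mm. Origin: centre of its underside.
- low_tin: Bystander to leave alone: low green and gold food tin, 75 mm wide, 58 mm high. Origin: centre of its underside.

How it is judged:
By the outcome, as a careful person would: the job done as asked, in the order asked, and still so for the second after the job is handed in, with the robot touching nothing.
It also fails if it takes over 56 s, if anything falls off the work surface, if the arm or the gripper's body presses on something with over 40 N, if the wrist force passes 120 N, or if a joint passes its speed limit or range.

## Working session

There is one attempt and no reset: what is moved stays moved. The work goes in short steps, Python scripts to look and compute and a shell command to move; the robot and the scene stay as the last step left them, time stands still between calls to the robot, and variables do not carry over. Pictures are saved under pics/ and viewed, at most 10 in all, crops included, and the job is handed in when it is done.

```bash
ls; mkdir -p pics
python3 - <<'E'
from cell import bot, optics
import cv2,numpy as np
s=bot.state();print(s)
ims=[]
for c in("side","top"):
    im=optics.capture(c);cv2.imwrite(f"pics/{c}0.png",im[:,:,::-1])
    i=optics.camera_info(c);print(c,i)
    for l in["caddy","way_mouth","lid","lid_grip","lid_nose","brass_rail","pepper_mill","herb_jar","tea_box","low_tin"]:
        r=optics.mark_of(c,l);print(l,[(np.round(q["at"]).tolist(),round(q["confidence"],2)) for q in r[:2]])
E
```

```text
pics
{'time': 0.0, 'qpos': array([ 1.09732267e+00,  3.09004922e-01,  1.63521621e+00, -3.62768502e-06,
        1.19968545e+00, -6.97075968e-02]), 'qd': array([-0.000502  , -0.00117285, -0.00210344,  0.00046097,  0.0002458 ,
       -0.0005797 ]), 'effort': array([-4.61418749e-04, -4.15250552e+01, -2.76670325e+01, -5.26534370e-05,
        1.01637805e-02,  1.37205294e-05]), 'ee_pos': array([245.22579429, 574.03203001, 252.03293967]), 'eef_rot': array([-3.13928411e+00, -1.57797855e-04,  2.73782773e+00]), 'force': array([ 0.44222854, -0.19613521,  0.00458607]), 'wrist_torque': array([ 0.01107808, -0.0527881 ,  0.01800805]), 'grip_force': 0.0, 'finger_gap': 1.0009081584341328}
side {'intrinsics': array([[368.9270315 ,   0.        , 261.46562917],
       [  0.        , 368.9270315 , 189.89502892],
       [  0.        ,   0.        ,   1.        ]]), 'k1': -0.08161802784001625, 'origin': array([483.0219665 , 791.21175383, 508.91191076]), 'rotation': array([ 1.02884416,  0.02583344, -3.08402562])}
caddy [([471.0, -160.0, 3.0], 0.96)]
way_mouth [([482.0, -87.0, 42.0], 0.58)]
lid [([521.0, 100.0
[... 403 characters left out ...]
       , 256.78478715],
       [  0.        , 432.42999837, 190.92277607],
       [  0.        ,   0.        ,   1.        ]]), 'k1': -0.13265251667890204, 'origin': array([ 337.78899736,   72.99472924, 1165.01822965]), 'rotation': array([ 0.17858129, -0.01634993, -1.56185803])}
caddy [([469.0, -161.0, 2.0], 0.59)]
way_mouth [([479.0, -88.0, 37.0], 0.6), ([653.0, -114.0, -1.0], 0.26)]
lid [([510.0, 97.0, -3.0], 0.92)]
lid_grip [([513.0, 98.0, 35.0], 0.73)]
lid_nose [([520.0, 31.0, 1.0], 0.64)]
brass_rail [([430.0, -150.0, 52.0], 0.73)]
pepper_mill [([653.0, -40.0, -4.0], 0.71)]
herb_jar [([653.0, -113.0, -1.0], 0.7)]
tea_box [([674.0, 82.0, -1.0], 0.8)]
low_tin [([375.0, 238.0, -2.0], 0.74)]
```

View pics/top0.png

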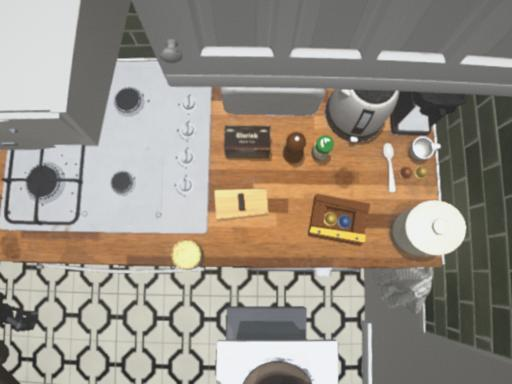

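View pics/side0.png

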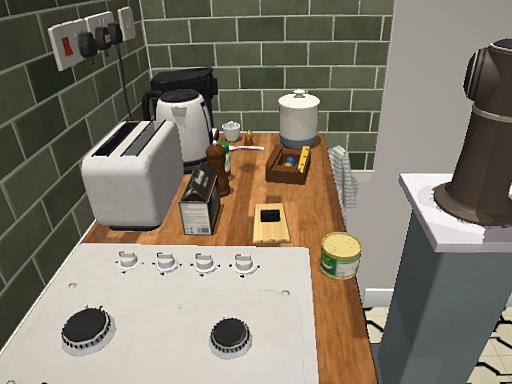

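The top view shows the lid at about (240,203) and the caddy at (338,220), with the brass rail on the robot side from (310,232) to (365,241). The side view agrees: lid at (270,222), caddy at (288,163). Next I'll measure the headings.

```bash
cat > h.py <<'E'
from cell import bot, optics
import cv2,numpy as np
from scipy.spatial.transform import Rotation as R
def cam(c):
    i=optics.camera_info(c); rot=np.array(i["rotation"])
    return i["intrinsics"],i["k1"],np.array(i["origin"]),R.from_euler('xyz',rot).as_matrix()
def unproj(c,px,z):
    K,k1,o,M=cam(c)
    px=np.asarray(px,float).reshape(-1,1,2)
    u=cv2.undistortPoints(px,K,np.array([k1,0,0,0,0.]),None,None).reshape(-1,2)
    d=np.c_[u[:,0],-u[:,1],-np.ones(len(u))]@M.T
    return o+d*((z-o[2])/d[:,2])[:,None]
def proj(c,P):
    K,k1,o,M=cam(c); q=(np.atleast_2d(P)-o)@M
    u=np.c_[q[:,0]/-q[:,2],-q[:,1]/-q[:,2]]; r2=(u**2).sum(1)
    return (u*(1+k1*r2)[:,None])@K[:2,:2].T+K[:2,2]
def corners(kind,x,y,yaw):
    if kind=="lid": L=np.array([[70,37,0],[70,-37,0],[-70,-43,0],[-70,43,0],[8,22,38],[8,-22,38],[-8,-22,38],[-8,22,38.]])
    else: L=np.array([[72,54,52],[72,-54,52],[-72,-54,52],[-72,54,52],[-72,43,40],[-72,-43,40],[72,-37,40],[72,37,40.]])
    return L@R.from_euler('z',yaw).as_matrix().T+[x,y,0]
E
python3 - <<'E'
from h import *
print(proj("top",[[512,98,35]]),proj("side",[[512,98,35]]))
for c in("top","side"):
    im=optics.capture(c)
    for l in("lid","caddy"):
        r=optics.regions_of(c,l)[0];m=r["mask"].astype(np.uint8)
        print(c,l,r["confidence"],m.sum())
        cs=max(cv2.findContours(m,0,cv2.CHAIN_APPROX_NONE)[0],key=cv2.contourArea)
        P=unproj(c,cs.reshape(-1,2),0 if l=="lid" else 52)[:,:2].astype(np.float32)
        b=cv2.minAreaRect(P);print(b,np.round(cv2.boxPoints(b)).tolist())
        vis=im
    out=im[:,:,::-1].copy()
    x0,y0,w,h=(200,170,180,90) if c=="top" else (230,130,130,130)
    s=8/2 if c=="top" else 4
    out=cv2.resize(out[y0:y0+h,x0:x0+w],None,fx=4,fy=4,interpolation=cv2.INTER_CUBIC)
    for k,a in(("lid",(513,98,np.radians(-87))),("cad",(470,-160,np.radians(-98.7)))):
        q=((proj(c,corners(k,*a))-[x0,y0]+.5)*4)
        for j in(0,4): cv2.polylines(out,[q[j:j+4].astype(int)],True,(0,0,255) if j==0 else (255,0,0),1)
    cv2.imwrite(f"pics/{c}1.png",out)
E
```

```text
[[240.92297416 201.8888705 ]] [[271.66582294 210.91449537]]
top lid 0.95 1471
((514.52783203125, 99.51428985595703), (82.1797866821289, 140.41268920898438), 3.917433738708496) [[469.0, 167.0], [478.0, 27.0], [560.0, 32.0], [551.0, 172.0]]
top caddy 0.57 2017
((478.72314453125, -159.74847412109375), (149.9658660888672, 92.5907211303711), 80.23958587646484) [[420.0, -226.0], [512.0, -241.0], [537.0, -94.0], [446.0, -78.0]]
side lid 0.77 1380
((516.870849609375, 90.12037658691406), (83.76012420654297, 158.96070861816406), 4.543458461761475) [[469.0, 166.0], [481.0, 8.0], [565.0, 14.0], [552.0, 173.0]]
side caddy 0.75 1227
((473.85931396484375, -117.7990493774414), (224.03622436523438, 115.60865783691406), 79.81263732910156) [[397.0, -218.0], [511.0, -238.0], [551.0, -18.0], [437.0, 3.0]]
```

View pics/top1.png

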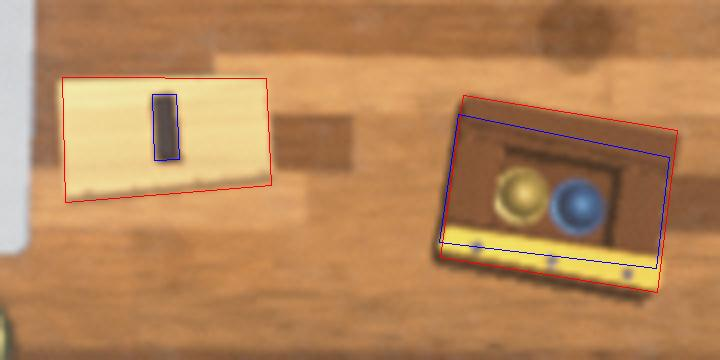

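View pics/side1.png

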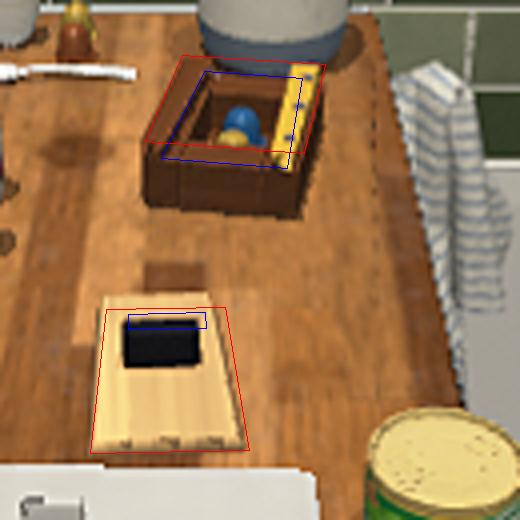

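The overlay fits closely in the top view: lid bar at zoomed (165,127), brass rail from (440,240) to (660,280). The caddy heading may be about 1° more turned than drawn, so I'll fit the brass rail directly.

Run:
```python
from h import *
for c,(x0,y0,w,h) in(("top",(305,215,70,35)),("side",(285,140,40,40))):
    A=[]
    im=optics.capture(c); big=cv2.resize(im[y0:y0+h,x0:x0+w],None,fx=4,fy=4,interpolation=cv2.INTER_CUBIC)
    hsv=cv2.cvtColor(big,cv2.COLOR_RGB2HSV); m=cv2.inRange(hsv,(20,120,150),(35,255,255))
    cs=max(cv2.findContours(m,0,cv2.CHAIN_APPROX_NONE)[0],key=cv2.contourArea).reshape(-1,2)
    P=unproj(c,(cs+.5)/4-.5+[x0,y0],52)[:,:2].astype(np.float32)
    b=cv2.minAreaRect(P);print(c,b,np.round(cv2.boxPoints(b),1).tolist())
# averaged network marks
for c in("top","side"):
  for l in("caddy","way_mouth","brass_rail","lid","lid_grip","lid_nose"):
    v=[]
    for k in range(3):
        optics.capture(c); r=optics.mark_of(c,l); v+= [r[0]["at"]] if r else []
    print(c,l,np.round(np.mean(v,0),1) if v else None)
s=bot.state();print(s["time"],s["ee_pos"],s["eef_rot"])
```

```text
top ((429.6510925292969, -153.12741088867188), (147.09231567382812, 21.7589168548584), 80.06427001953125) [[406.20001220703125, -223.6999969482422], [427.70001220703125, -227.39999389648438], [453.1000061035156, -82.5999984741211], [431.6000061035156, -78.80000305175781]]
side ((431.862548828125, -140.53533935546875), (168.0669708251953, 20.263652801513672), 81.95523834228516) [[410.1000061035156, -222.3000030517578], [430.1000061035156, -225.1999969482422], [453.70001220703125, -58.70000076293945], [433.6000061035156, -55.900001525878906]]
top caddy [ 469.9 -160.1    1.2]
top way_mouth [552.2 -34.7  23.5]
top brass_rail [ 428.3 -150.8   50.8]
top lid [511.6  98.9  -2.5]
top lid_grip [512.3  99.8  34.1]
top lid_nose [525.4  29.4   2.3]
side caddy [ 470.7 -160.4    2.5]
side way_mouth [481.9 -88.6  40.5]
side brass_rail [ 422.6 -156.    51. ]
side lid [516.8  98.    5.1]
side lid_grip [511.4 103.5  32.1]
side lid_nose [518.3  29.1  -0.7]
5.1 [245.58382745 574.72357197 253.27911679] [-3.14155095e+00  4.36089773e-06  2.73781018e+00]
```

```bash
python3 -m jog '[[-8.65,-6.64,0.5,0,0,-5.33],[-8.65,-6.64,0.5,0,0,-5.33],[-8.65,-6.64,0.5,0,0,-5.33],[-8.65,-6.64,0.5,0,0,-5.33],[-8.65,-6.64,0.5,0,0,-5.33]]' 60 40
cat >> h.py <<'E'
def rows(p,yaw_deg,pose=None):
    "shift/turn in row units from the measured pose to TCP p, pointing down with yaw"
    s=bot.state(); A=R.from_euler('xyz',s["eef_rot"])
    B=R.from_euler('xyz',[np.pi,0,np.radians(yaw_deg)])
    d=A.inv().apply(np.array(p)-s["ee_pos"])/50; w=np.degrees((A.inv()*B).as_rotvec())/5
    print(round(s["time"],2),np.round(s["ee_pos"],1),np.round(np.degrees(s["eef_rot"]),2),"F",np.round(s["force"],1),"rows",np.round(d,3).tolist(),np.round(w,3).tolist())
E
python3 -c "
from h import *
rows([513,99.5,120],183.5)"
```

```text
time: 5.6
ee_pos: [366.8, 359.1, 242.2]
eef_rot: [3.141, 0.001, -3.079]
force: [0.7, -0.4, -0.5]
finger_gap: 0.702
grip_force: 0.0
5.6 [366.8 359.1 242.2] [ 1.7998e+02  5.0000e-02 -1.7641e+02] F [ 0.7 -0.4 -0.5] rows [-2.591, -5.366, 2.444] [0.005, 0.009, 0.017]
```

```bash
python3 -m jog '[[-2.45,-5.1,0.6,0,0,0],[-2.45,-5.1,0.6,0,0,0],[-2.45,-5.1,0.6,0,0,0],[-2.45,-5.1,1.5,0,0,0],[-2.45,-5.1,2.3,0,0,0]]' 60 40
python3 -c "
from h import *
rows([513,99.5,120],183.5)"
```

```text
time: 6.1
ee_pos: [482.9, 156.4, 174.8]
eef_rot: [3.141, 0.008, -3.081]
force: [1.2, 0.3, -0.1]
finger_gap: 0.701
grip_force: 0.0
6.1 [482.9 156.4 174.8] [ 179.94    0.45 -176.55] F [ 1.2  0.3 -0.1] rows [-0.523, -1.172, 1.1] [0.012, 0.09, -0.011]
```

```bash
python3 -m jog '[[0,0,0,0,0,0],[0,0,0,0,0,0]]'
python3 -c "
from h import *
rows([513,99.5,37],183.5)"
```

```text
time: 6.3
ee_pos: [478.9, 157.1, 171.7]
eef_rot: [3.142, -0.002, -3.083]
force: [-0.3, 0.5, -0.5]
finger_gap: 0.703
grip_force: 0.0
6.3 [478.9 157.1 171.7] [ 1.8000e+02 -1.3000e-01 -1.7663e+02] F [-0.3  0.5 -0.5] rows [-0.619, -1.19, 2.693] [0.0, -0.027, -0.027]
```

```bash
python3 -m jog '[[-0.62,-1.19,0.6,0,0,0],[-0.62,-1.19,1.2,0,0,0],[-0.62,-1.19,1.6,0,0,0],[-0.62,-1.19,1.6,0,0,0],[-0.62,-1.19,1.6,0,0,0]]'
python3 - <<'E'
from h import *
im=optics.capture("top")
for k in range(1):
    print(optics.mark_of("top","lid_grip")[:1])
cv2.imwrite("pics/t2.png",cv2.resize(im[170:260,200:380,::-1],None,fx=4,fy=4,interpolation=cv2.INTER_CUBIC))
rows([513,99.5,37],183.5)
E
```

```text
time: 6.8
ee_pos: [514.3, 101.8, 93.6]
eef_rot: [3.141, 0.001, -3.079]
force: [0.6, 0.0, 0.1]
finger_gap: 0.696
grip_force: 0.0
[]
6.9 [515.3 101.8  94.6] [ 179.98    0.22 -176.39] F [-0.2 -0.2  0.4] rows [0.053, -0.044, 1.152] [0.004, 0.044, 0.022]
```

```bash
python3 -m jog '[[0.03,-0.04,0.5,0,0,0],[0.03,-0.04,0.9,0,0,0],[0.03,-0.04,1.13,0,0,0],[0.03,-0.04,1.13,0,0,0]]'
python3 -m jog '[[0,0,0,0,0,0],[0,0,0,0,0,0],[0,0,0,0,0,0],[0,0,0,0,0,0],[0,0,0,0,0,0]]' 0 40
python3 -c "
from h import *
rows([513,99.5,37],183.5)"
```

```text
time: 7.3
ee_pos: [511.9, 98.9, 35.8]
eef_rot: [-3.142, -0.001, -3.079]
force: [-0.5, 0.3, -1.0]
finger_gap: 0.701
grip_force: 0.0
time: 7.8
ee_pos: [513.8, 98.6, 37.4]
eef_rot: [3.141, 0.003, -3.08]
force: [0.0, 0.1, 6.1]
finger_gap: 0.176
grip_force: 40.6
7.8 [513.8  98.6  37.4] [ 1.7999e+02  1.4000e-01 -1.7649e+02] F [0.  0.1 6.1] rows [0.014, 0.019, 0.007] [0.002, 0.029, 0.002]
```

```bash
python3 -m jog '[[0,0,-0.5,0,0,0],[0,0,-1.0,0,0,0],[0,0,-1.4,0,0,0],[0,0,-1.4,0,0,0],[0,0,-1.4,0,0,0]]'
python3 -c "
from h import *
rows([495.9,-5.2,107],170.5)"
```

```text
time: 8.3
ee_pos: [512.1, 98.4, 105.7]
eef_rot: [-3.142, -0.0, -3.08]
force: [-0.2, -0.6, -1.6]
finger_gap: 0.183
grip_force: 39.6
8.3 [512.1  98.4 105.7] [-1.8000e+02 -1.0000e-02 -1.7649e+02] F [-0.2 -0.6 -1.6] rows [0.45, -2.048, -0.025] [-0.001, -0.003, 2.602]
```

```bash
python3 -m jog '[[0.2,-0.8,0,0,0,1],[0.4,-1.6,0,0,0,2],[0.45,-2.05,0,0,0,2.6],[0.45,-2.05,0,0,0,2.6],[0.45,-2.05,0,0,0,2.6]]'
python3 -m jog '[[0,0,0,0,0,0]]'
python3 - <<'E'
from h import *
rows([495.9,-5.2,79],170.5)
im=optics.capture("top")
ov=cv2.resize(im[170:260,200:380,::-1],None,fx=4,fy=4,interpolation=cv2.INTER_CUBIC)
s=bot.state();p=s["ee_pos"];yaw=s["eef_rot"][2]-np.pi/2
yaw=yaw if np.sin(yaw)<0 else yaw+np.pi
for k,a,dz in(("lid",(p[0],p[1],yaw),p[2]-37),("cad",(470,-160,np.radians(-99.5)),0)):
    q=((proj("top",corners(k,*a)+[0,0,dz])-[200,170]+.5)*4)
    for j in(0,4): cv2.polylines(ov,[q[j:j+4].astype(int)],True,(0,0,255) if j==0 else (255,0,0),1)
cv2.imwrite("pics/t3.png",ov)
E
```

```text
time: 8.8
ee_pos: [495.1, -5.3, 104.6]
eef_rot: [3.141, -0.003, 2.975]
force: [-0.4, 0.5, -2.3]
finger_gap: 0.178
grip_force: 39.8
time: 8.9
ee_pos: [495.7, -4.5, 105.2]
eef_rot: [3.141, -0.002, 2.977]
force: [-0.1, 1.2, -1.9]
finger_gap: 0.174
grip_force: 39.9
8.9 [495.7  -4.5 105.2] [ 1.7998e+02 -1.0000e-01  1.7056e+02] F [-0.1  1.2 -1.9] rows [-0.007, -0.014, 0.523] [0.003, -0.021, 0.013]
```

View pics/t3.png

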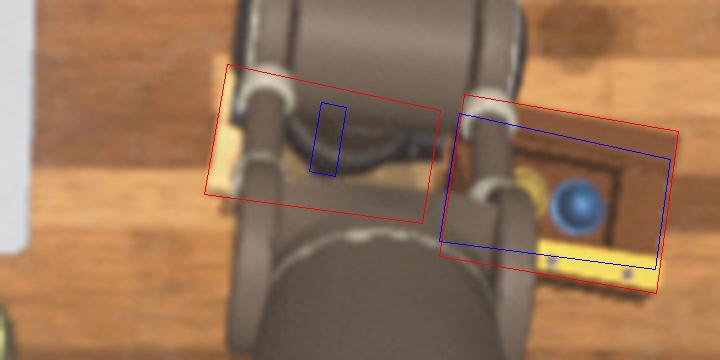

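```bash
python3 -m jog '[[0,-0.01,0.25,0,0,0],[0,-0.01,0.5,0,0,0],[0,-0.01,0.5,0,0,0],[0,-0.01,0.5,0,0,0]]'
python3 - <<'E'
from h import *
rows([495.9,-5.2,79],170.5)
im=optics.capture("side");x0,y0=240,110
ov=cv2.resize(im[y0:y0+120,x0:x0+120,::-1],None,fx=5,fy=5,interpolation=cv2.INTER_CUBIC)
cv2.imwrite("pics/s3.png",ov)
E
```

```text
time: 9.35
ee_pos: [495.3, -5.3, 80.0]
eef_rot: [-3.141, -0.002, 2.977]
force: [-0.2, -0.2, -2.0]
finger_gap: 0.175
grip_force: 39.8
9.35 [495.3  -5.3  80. ] [-1.7999e+02 -1.4000e-01  1.7055e+02] F [-0.2 -0.2 -2. ] rows [-0.011, 0.005, 0.02] [-0.001, -0.028, 0.009]
```

View pics/s3.png

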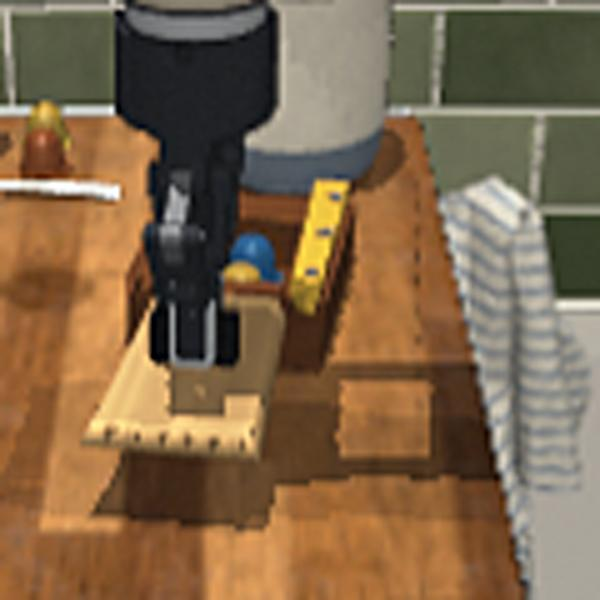

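The side view shows the lid level, its nose (about (150–285,298)) just short of the mouth and lined up between the rails; the brass inner edge is at (290,300). Now I'll start it in.

```bash
python3 -m jog '[[0,-0.2,0,0,0,0],[0,-0.35,0,0,0,0],[0,-0.5,0,0,0,0],[0,-0.6,0,0,0,0],[0,-0.6,0,0,0,0]]'
python3 -c "
from h import *
rows([495.9,-5.2,79],170.5)"
```

```text
time: 9.9
ee_pos: [491.3, -36.3, 81.3]
eef_rot: [-3.141, 0.0, 2.975]
force: [-0.2, -0.2, -2.0]
finger_gap: 0.177
grip_force: 39.9
9.9 [491.3 -36.3  81.3] [-1.7999e+02  3.0000e-02  1.7043e+02] F [-0.2 -0.2 -2. ] rows [0.013, 0.629, 0.046] [-0.001, 0.005, -0.014]
```

```bash
python3 -m jog '[[0,0,0.03,0,0,0],[0,0,0.03,0,0,0]]'; python3 -m jog '[[0,0,0.02,0,0,0],[0,0,0.02,0,0,0]]'
```

```text
time: 10.1
ee_pos: [491.2, -35.2, 79.5]
eef_rot: [3.141, -0.0, 2.976]
force: [-0.3, 0.3, -1.5]
finger_gap: 0.18
grip_force: 39.8
time: 10.3
ee_pos: [491.2, -35.1, 78.4]
eef_rot: [3.142, -0.0, 2.976]
force: [1.0, -0.1, -2.0]
finger_gap: 0.175
grip_force: 39.8
```

```bash
python3 -m jog '[[0,0,0.02,0,0,0],[0,0,0.02,0,0,0]]'; python3 -m jog '[[0,-0.2,0,0,0,0],[0,-0.4,0,0,0,0],[0,-0.6,0,0,0,0],[0,-0.6,0,0,0,0]]';python3 -c "
from h import *
rows([470,-160,77.4],170.5)"
```

```text
time: 10.5
ee_pos: [491.2, -35.2, 77.5]
eef_rot: [-3.142, -0.0, 2.976]
force: [1.0, -1.0, -2.0]
finger_gap: 0.178
grip_force: 39.9
time: 10.9
ee_pos: [486.2, -66.5, 77.7]
eef_rot: [-3.141, 0.0, 2.974]
force: [0.2, 0.6, -2.7]
finger_gap: 0.179
grip_force: 39.8
10.9 [486.2 -66.5  77.7] [-1.7998e+02  1.0000e-02  1.7040e+02] F [ 0.2  0.6 -2.7] rows [0.008, -1.898, 0.006] [-0.004, 0.002, -0.02]
```

```bash
python3 -m jog '[[0,-0.2,0.02,0,0,0],[0,-0.4,0.02,0,0,0],[0,-0.5,0.02,0,0,0],[0,-0.5,0.02,0,0,0]]';python3 -m jog '[[0,0,0.02,0,0,0],[0,0,0.02,0,0,0]]';python3 -c "
from h import *
rows([470,-160,77.4],170.5)"
```

```text
time: 11.3
ee_pos: [482.6, -90.9, 77.3]
eef_rot: [-3.141, 0.001, 2.975]
force: [-2.4, -1.1, 5.0]
finger_gap: 0.179
grip_force: 40.8
time: 11.5
ee_pos: [482.6, -90.9, 77.3]
eef_rot: [-3.14, 0.0, 2.976]
force: [-4.1, -0.8, 12.7]
finger_gap: 0.178
grip_force: 41.8
11.5 [482.6 -90.9  77.3] [-1.7992e+02  2.0000e-02  1.7050e+02] F [-4.1 -0.8 12.7] rows [0.021, -1.405, -0.0] [-0.016, 0.003, 0.001]
```

```bash
python3 -m jog '[[0,0,-0.02,0,0,0],[0,0,-0.02,0,0,0],[0,0,-0.02,0,0,0],[0,0,-0.02,0,0,0]]' 24 20;python3 -m jog '[[0,-0.2,0,0,0,0],[0,-0.4,0,0,0,0],[0,-0.5,0,0,0,0],[0,-0.5,0,0,0,0]]';python3 -c "
from h import *
rows([470,-160,77.4],170.5)"
```

```text
time: 11.9
ee_pos: [481.9, -89.6, 76.2]
eef_rot: [-3.142, -0.001, 2.976]
force: [0.8, 0.3, 0.9]
finger_gap: 0.281
grip_force: 0.0
time: 12.3
ee_pos: [478.0, -115.3, 76.6]
eef_rot: [-3.141, 0.0, 2.975]
force: [-0.5, -0.8, 0.3]
finger_gap: 0.282
grip_force: 0.0
12.3 [ 478.  -115.3   76.6] [-1.7999e+02  1.0000e-02  1.7043e+02] F [-0.5 -0.8  0.3] rows [0.01, -0.908, -0.016] [-0.002, 0.002, -0.014]
```

```bash
python3 -m jog '[[0,-0.15,0,0,0,0],[0,-0.3,0,0,0,0],[0,-0.3,0,0,0,0]]'|sed -n 2,4p; for i in 1; do python3 -m jog '[[0,-0.05,0,0,0,0],[0,-0.05,0,0,0,0]]'|sed -n 2,4p; python3 -m jog '[[0,-0.05,0,0,0,0],[0,-0.05,0,0,0,0]]'|sed -n 2,4p; done
```

```text
ee_pos: [475.6, -130.0, 76.7]
eef_rot: [-3.141, 0.0, 2.975]
force: [-0.1, -0.7, -0.3]
ee_pos: [475.3, -131.8, 76.7]
eef_rot: [-3.141, 0.0, 2.976]
force: [-0.3, 0.4, 0.6]
ee_pos: [474.9, -134.1, 76.6]
eef_rot: [-3.141, 0.0, 2.976]
force: [0.3, 0.5, -0.0]
```

```bash
python3 -m jog '[[0,-0.05,0,0,0,0],[0,-0.05,0,0,0,0]]'|sed -n 2,4p; python3 -m jog '[[0,-0.05,0,0,0,0],[0,-0.05,0,0,0,0]]'|sed -n 2,4p
```

```text
ee_pos: [474.4, -136.6, 76.6]
eef_rot: [-3.141, 0.0, 2.976]
force: [0.5, -0.2, 0.1]
ee_pos: [474.0, -139.1, 76.6]
eef_rot: [-3.141, 0.0, 2.976]
force: [-0.4, 0.1, -1.0]
```

Run:
```python
from h import *
F=[]
im=optics.capture("top")
print(bot.state()["time"],bot.state()["force"])
cv2.imwrite("pics/t4.png",cv2.resize(im[190:260,280:380,::-1],None,fx=6,fy=6,interpolation=cv2.INTER_CUBIC))
```

```text
13.45 [-0.13124563  0.60100929  0.02065253]
```

View pics/t4.png

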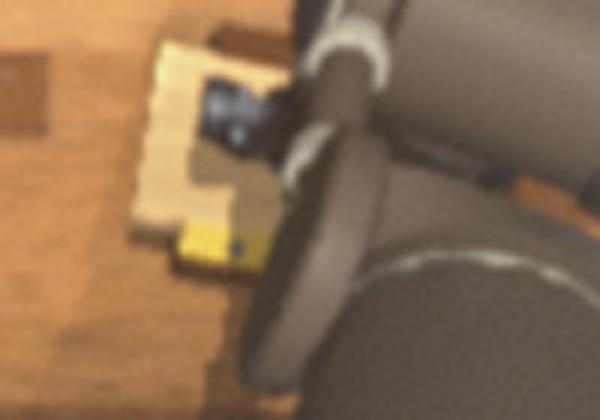

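The lid lies in the way, with its rear end (zoomed x≈135–165) about 18 mm outside the mouth (x≈178). It has not bound yet, so I'll keep sliding by feel.

```bash
python3 -m jog '[[0,-0.05,0,0,0,0],[0,-0.05,0,0,0,0]]'|sed -n 2,4p; python3 -m jog '[[0,-0.05,0,0,0,0],[0,-0.05,0,0,0,0]]'|sed -n 2,4p
```

```text
ee_pos: [473.5, -140.9, 76.6]
eef_rot: [3.14, -0.0, 2.975]
force: [-0.0, 2.8, 0.5]
ee_pos: [473.2, -142.5, 76.5]
eef_rot: [3.139, -0.001, 2.974]
force: [2.4, 6.4, 2.0]
```

```bash
python3 -m jog '[[0,-0.05,0,0,0,0],[0,-0.05,0,0,0,0]]'|sed -n 2,4p
```

```text
ee_pos: [472.9, -143.8, 76.5]
eef_rot: [3.137, -0.001, 2.973]
force: [2.2, 10.2, 1.6]
```

```bash
python3 -m jog '[[0,-0.03,0,0,0,0],[0,-0.03,0,0,0,0]]'|sed -n 1,4p
```

```text
time: 14.25
ee_pos: [472.7, -144.4, 76.5]
eef_rot: [3.135, -0.001, 2.973]
force: [3.3, 14.1, 2.6]
```

```bash
python3 -m jog '[[0,0,0,0,0,0],[0,0,0,0,0,0]]'|sed -n 1,4p;  python3 -m jog '[[0,0,0,0,0,0]]'|sed -n 1,4p
```

```text
time: 14.45
ee_pos: [472.8, -144.4, 76.5]
eef_rot: [3.135, -0.001, 2.973]
force: [3.7, 13.2, 2.1]
time: 14.55
ee_pos: [472.8, -144.5, 76.5]
eef_rot: [3.135, -0.001, 2.973]
force: [2.8, 13.8, 3.1]
```

```bash
python3 -m jog '[[0,0.05,0,0,0,0],[0,0.1,0,0,0,0],[0,0.1,0,0,0,0]]'|sed -n 1,4p
```

```text
time: 14.85
ee_pos: [473.4, -143.1, 76.6]
eef_rot: [-3.141, 0.0, 2.977]
force: [0.1, -0.6, 0.5]
```

```bash
python3 -m jog '[[0,0.05,0,0,0,0],[0,0.05,0,0,0,0]]'|sed -n 2,4p; python3 -m jog '[[0,0,0,0,0,0],[0,0,0,0,0,0],[0,0,-0.3,0,0,0],[0,0,-0.8,0,0,0],[0,0,-1.4,0,0,0]]' 55; python3 -m jog '[[0,0,-1,0,0,0],[0,0,-1.6,0,0,0],[-1,2,-2,0,0,0],[-1,3,-2,0,0,0],[-1,4,-2,0,0,0]]'; python3 -m jog '[[0,1,0,0,0,0],[0,2,0,0,0,0],[0,2,0,0,0,0],[0,2,0,0,0,0]]'
python3 - <<'E'
from h import *
im=optics.capture("top")
print(optics.mark_of("top","lid")[:1],optics.mark_of("top","lid_grip")[:1])
cv2.imwrite("pics/t5.png",cv2.resize(im[190:260,280:380,::-1],None,fx=6,fy=6,interpolation=cv2.INTER_CUBIC))
E
```

```text
ee_pos: [473.7, -140.5, 76.6]
eef_rot: [-3.141, 0.0, 2.976]
force: [-0.5, 0.0, -0.8]
time: 15.55
ee_pos: [472.5, -140.1, 146.2]
eef_rot: [3.141, -0.003, 2.976]
force: [0.6, -0.7, 0.3]
finger_gap: 0.645
grip_force: 0.0
time: 16.05
ee_pos: [540.0, -7.0, 244.9]
eef_rot: [3.142, 0.004, 2.974]
force: [1.0, -0.0, -0.3]
finger_gap: 0.642
grip_force: 0.0
time: 16.45
ee_pos: [554.5, 91.9, 243.0]
eef_rot: [-3.141, -0.0, 2.979]
force: [0.8, -0.5, -0.5]
finger_gap: 0.648
grip_force: 0.0
[{'at': [469.7, -140.7, 35.2], 'confidence': 0.58}] [{'at': [470.8, -140.3, 73.6], 'confidence': 0.95}]
```

View pics/t5.png

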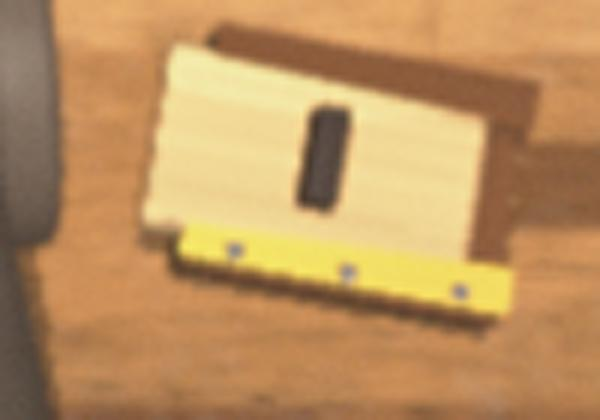

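The lid is seated straight between the rails (zoomed: bar at (325,160), front edge at (478,190)), about 17 mm short of centred. That is within the expected range. The gripper is well clear, so I'll hand in.

```bash
python3 -c "
from cell import bot
print(bot.close_job())"
```

```text
the job is handed in; nothing more can be done
None
```

The lid is in the way and wedged with a push of about 14 N; it stayed put when let go, about 17–20 mm short of centred on the caddy, and I handed the job in at about 16.5 s with the robot clear of everything.

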